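# Heft the specimen tubs and load the rack, heaviest at the bottom

## Robot

A 6-joint arm with a two-finger parallel gripper is mounted at the origin on the work surface. World frame = base frame: x ahead of the robot, y to its left, z up, the work surface at z = 0. Lengths are in m, angles in degrees, forces in N, time in s.
With the tool pointing down it reaches from about 0.4 to 0.825 m from the base axis. Payload 7 kg.
Tool frame: the origin (TCP) lies at the very end of the fingers, on their centre line; the grasp point (between the pads) lies 19 mm behind it; x points along the fingers, z is the direction in which the jaws open and shut, and the axes are right-handed (so a half turn about x gives the same grasp; the last joint's range is limited). The gripper opens to 88 mm and grips with 3 to 60 N. Pads are 19 mm wide; open, the fingers measure 130 mm over their backs; the gripper's body (78 mm by 193 mm) begins 47 mm behind the grasp point.
Start: joints at [89.731, 20.546, 0.682, 0, -70.136, -16.507], TCP at [0.195, 0.646, 0.227] pointing down, gripper open.
Joint ranges: [-176.03, 176.03], [-82.01, 121.73], [-58.28, 71.71], [-173.87, 95.51], [-174.79, -0.11], [-173.66, 173.66]. Speed limits (degrees/s): [136.94, 136.94, 172.46, 180, 180, 180].

## Interface

Orientations are given as [roll, pitch, yaw] about the fixed x, y, z axes, in that order (R = Rz(yaw) Ry(pitch) Rx(roll)).
In Python, from plant import * gives the robot as it stands.
- The arm moves only by the tool arm_command, never from a script. Its argument "commands" is one flat list of numbers, 5 for each row, row after row: the shift along the tool's x, y, z in mm, then the turn about the tool's x in degrees, then the opening in per cent of the stroke, from 0 (shut) to 100 (fully open). A call has 1 to 5 rows; each row shifts and turns the pose as measured when the row begins, along the tool's axes as they then stand; what a row does not reach is not made up. A row lasts 1/8 s, in which the tool goes at most 62.5 mm and 10.7 degrees, less where a joint would pass 70% of its speed; a pose out of reach is approached as far as the arm can. A call is refused whole if a number of a shift passes 62.5 or a number of a turn 10.7, either way. A call with a gripper value outside its range is refused whole. The fingers move at their own pace and stop on an object; the grip force is fixed at half the most. Time passes only in rows, so rows that do not move let the fingers close. It gives the time, the measured TCP pose, the force and the opening at its end, in the units of the state.
- get_obs(): the state, without advancing time (a new reading comes with each control period).
- snapshot(name): name is "side" or "top" or "wrist"; returns a dict with "frame" (480x640x3 uint8, blue, green, red), "fov_y" (degrees; the focal length in pixels is half the picture's height over the tangent of half this angle, whatever the lens; pixels are square), "cx", "cy" (the principal point, pixels), "dist" ([k1, k2, p1, p2, k3] as OpenCV has them; the pictures are not rectified), "world_to_cam" (4x4, takes a point from world to camera coordinates). Camera axes: x right, y up, looking along -z (the intrinsics and any distortion apply to the point x, -y, -z); pixel columns grow to the right and rows downward; lengths in m; the calibration is good to about 2 mm. A picture is of the moment at which its call begins. There is no depth.
- close_job(): hands the job in, once; it reports no verdict.
The state is a dict: "clock": time; "joint_pos": joint angles; "qvel": joint speeds; "tau": joint torques, N m; "tool_pos": TCP position; "orientation": TCP orientation; "force": force on the tool from outside, world axes, zero at the start; "moment": the same for the moment, N m; "opening": finger opening in m.
Only numpy, scipy, OpenCV 4.12 (cv2) and the standard library are available. Lean on these libraries where they do the work, as an engineer would, in place of code of your own. Each camera call takes 0.05 s, during which the arm holds its last target. There are 200 camera calls.

## Task

The three specimen tubs look alike but differ in weight: heft them to find the heaviest, stand it on the board before the steel rack's open front and push it in under the deck until it rests against the stop bar, while the deck is still empty. Then set the two lighter tubs upright on top of the deck. Keep all tubs upright, set them down without letting them fall, and leave the dish, the cassettes and the brush where they are.

Things in the scene. Friction and masses are not known exactly. Their poses are not given: they have to be found in the camera images.
- tub_a: sealed opaque white plastic tub, one of three exactly alike: a straight upright cylinder 62 mm in diameter, 64 mm tall. Origin at the centre of its underside, z up its axis. Hidden contents shift up to 5 mm inside. Sliding the heaviest along the board takes up to about 8 N. Any of the three may be the heaviest (0.56 to 0.70 kg in all; the other two 0.15 to 0.36 kg each)
- tub_b: sealed opaque white plastic tub, one of three exactly alike: a straight upright cylinder 62 mm in diameter, 64 mm tall. Origin at the centre of its underside, z up its axis. Hidden contents shift up to 5 mm inside. Sliding the heaviest along the board takes up to about 8 N. Any of the three may be the heaviest (0.56 to 0.70 kg in all; the other two 0.15 to 0.36 kg each)
- tub_c: sealed opaque white plastic tub, one of three exactly alike: a straight upright cylinder 62 mm in diameter, 64 mm tall. Origin at the centre of its underside, z up its axis. Hidden contents shift up to 5 mm inside. Sliding the heaviest along the board takes up to about 8 N. Any of the three may be the heaviest (0.56 to 0.70 kg in all; the other two 0.15 to 0.36 kg each)
- rack: steel rack fixed to the board: deck 80 mm (x) by 170 mm (y), underside 75 and top 80 mm above the board, on two side plates 160 mm apart inside; no floor (the lower tub stands on the board). Origin at board-top height under the deck's centre; x points from the open front (towards the robot) to the back, y along the deck. Room on the deck for two tubs, e.g. centred at y = +45 and -45 mm
- stop (a point): middle of the front face of the rack's stop bar (rack x = +16 mm, y = 0, 24 mm above the board); the bar crosses the whole bay, 16 to 32 mm above the board. A tub pushed in against it has its centre at rack x = -15 mm and still stands out 6 mm beyond the deck's front edge (rack x = -40 mm), so the pusher stays outside
- board: fixed blue-grey cutting board, 580 mm (x) by 960 mm (y), 10 mm thick, on which everything stands; origin under its centre, on the bench: its top face is 10 mm above the bench
- dish: bystander: round pulp-grey bowl 120 mm across the rim, 40 mm tall, origin under its centre
- cassettes: bystander: two stacked white tissue cassettes, 41 x 29 x 14 mm, origin under the centre
- brush: bystander: small brush lying on the board, its handle towards its own -x
Things that resemble listed ones, but are neither listed nor needed, are in the scene too. Leave any black look-alike of the tub_a alone.

How it is judged:
By the outcome, as a careful person would: the job done as asked, in the order asked, and still so for the second after the job is handed in, with the robot touching nothing.
It also fails if it takes over 72 s, if anything falls off the work surface, if the arm or the gripper's body presses on something with over 40 N, if the wrist force passes 120 N, or if a joint passes its speed limit or range.

## Working session

There is one attempt and no reset: what is moved stays moved. The work goes in short steps, Python scripts to look and compute and a tool call to move; the robot and the scene stay as the last step left them, time stands still between calls to the robot, and variables do not carry over. Pictures are saved under pics/ and viewed, about 8 in all and at most 12, crops included, and the job is handed in when it is done.

Besides the shell and the picture viewer there is one more tool, called after ">>>" as a command line: name --argument value ..., lists and objects as JSON in quotes. arm_command: Moves the arm, as the interface text tells. Its arguments: {"type":"object","properties":{"commands":{"type":"array"}},"required":["commands"]}

```bash
mkdir -p pics; ls; python3 - <<'E'
from plant import *
import cv2,pickle
o=get_obs();print(o)
d={}
for n in("top","side"):
    s=snapshot(n);d[n]=s;cv2.imwrite(f"pics/{n}0.png",s["frame"]);print(n,s["fov_y"],s["cx"],s["cy"],s["dist"],s["world_to_cam"])
pickle.dump(d,open("s0.pkl","wb"))
E
```

```text
pics
{'clock': 0.0, 'joint_pos': array([ 8.97311975e+01,  2.05922219e+01,  6.34632164e-01, -1.85098229e-02,
       -7.01363523e+01, -1.65068731e+01]), 'qvel': array([ 0.0196004 ,  0.02463723,  0.03827005, -0.09652255, -0.06226432,
       -0.06410902]), 'tau': array([ 1.24740716e-03, -5.82712591e+01,  2.93045032e+01,  6.99658424e+00,
        6.97313400e-03, -1.45112463e-04]), 'tool_pos': array([0.19471704, 0.64580285, 0.2256254 ]), 'orientation': array([   6.01458979,   89.90445943, -100.76738937]), 'force': array([ 0.26217894, -0.49529077,  0.33437302]), 'moment': array([ 0.05078392, -0.03878244, -0.01239408]), 'opening': 0.08774823623153108}
top 46.12661855988283 316.4244435701273 238.3071963232908 [-0.11216293  0.          0.          0.          0.        ] [[-0.02203328 -0.99971992 -0.00863791 -0.01797152]
 [ 0.99456765 -0.02279728  0.10156508 -0.49491531]
 [-0.10173355 -0.00635317  0.9947914  -1.26385597]
 [ 0.          0.          0.          1.        ]]
side 45.41647641126659 317.936395781438 236.00606980734423 [-0.14903999  0.          0.          0.          0.        ] [[ 0.81536911 -0.57889585 -0.00726683 -0.42453182]
 [ 0.38124871  0.52745441  0.7592373  -0.20771481]
 [-0.4356864  -0.62182911  0.65077333 -1.38847983]
 [ 0.          0.          0.          1.        ]]
```

View pics/top0.png

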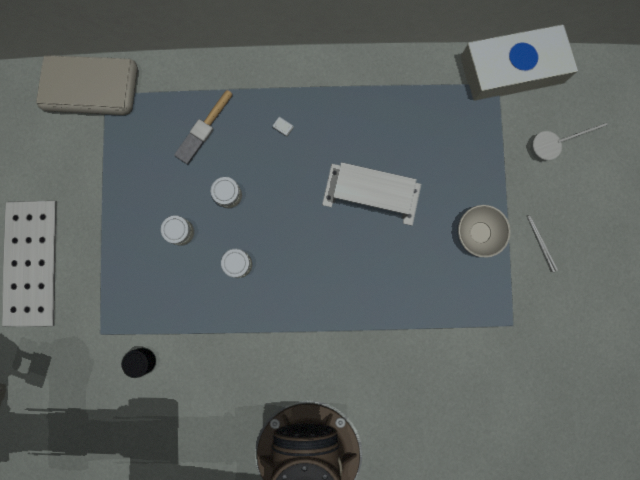

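View pics/side0.png

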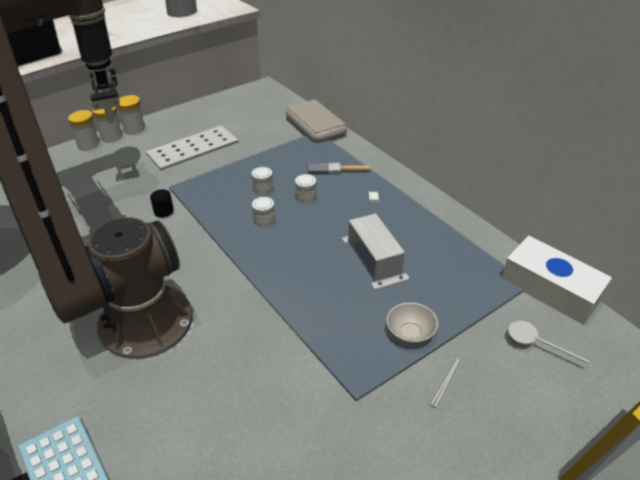

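Top view: tubs near (225,191), (176,229) and (235,263), the rack around (375,190), the dish at (484,231), cassettes at (283,126) and the brush at (200,130). The black look-alike is at (138,362), off the board. The side view agrees. Next I'll enlarge the tubs and the rack.

```bash
cat > h.py <<'E'
import numpy as np,cv2
from scipy.spatial.transform import Rotation as Ro
def K(s):
    f=240/np.tan(np.radians(s["fov_y"]/2)); return np.array([[f,0,s["cx"]],[0,f,s["cy"]],[0,0,1]])
F=np.diag([1,-1,-1.])
def pix2w(s,uv,z):
    uv=np.array(uv,float).reshape(-1,1,2)
    n=cv2.undistortPoints(uv,K(s),np.array(s["dist"])).reshape(-1,2)
    W=np.array(s["world_to_cam"]);R=W[:3,:3];c=-R.T@W[:3,3]
    d=np.c_[n,np.ones(len(n))]@F@R
    return c+d*((z-c[2])/d[:,2])[:,None]
def w2pix(s,P):
    W=np.array(s["world_to_cam"]);P=np.atleast_2d(P)
    C=(P@W[:3,:3].T+W[:3,3])@F
    return cv2.projectPoints(C,np.zeros(3),np.zeros(3),K(s),np.array(s["dist"]))[0].reshape(-1,2)
def Rt(o): return Ro.from_euler("xyz",o["orientation"],degrees=True).as_matrix()
def go(o,xyz,yawz=None):
    """tool-frame shift (mm) to reach xyz; turn about tool x so tool z is along world angle yawz"""
    R=Rt(o);d=R.T@(np.array(xyz)-o["tool_pos"])*1000
    zang=np.degrees(np.arctan2(R[1,2],R[0,2]))
    t=None
    if yawz is not None:
        t=-((yawz-zang+90)%180-90)  # tool x down: + turn lowers world angle
    return d.round(1),zang.round(1),None if t is None else round(t,1)
E
python3 - <<'E'
import pickle,cv2,numpy as np
from h import *
d=pickle.load(open("s0.pkl","rb"));f=d["top"]["frame"]
a=cv2.resize(f[170:290,150:260],None,fx=5,fy=5,interpolation=cv2.INTER_CUBIC)
b=cv2.resize(f[150:234,315:430],None,fx=6.5,fy=6.5,interpolation=cv2.INTER_CUBIC)
cv2.imwrite("pics/a.png",a);cv2.imwrite("pics/b.png",b)
s=d["top"]
# board corners sanity + tubs
print(pix2w(s,[[105,88],[500,84],[512,324],[101,334]],.01).round(3))
print(pix2w(s,[[225,191],[176,229],[235,263]],.074).round(3))
# tub tops by Hough
g=cv2.cvtColor(f,cv2.COLOR_BGR2GRAY);m=(g>110).astype('uint8')
n,l,st,c=cv2.connectedComponentsWithStats(m[170:290,150:260]);print(st,c+[150,170])
E
```

```text
[[ 0.878  0.481  0.01 ]
 [ 0.862 -0.483  0.01 ]
 [ 0.287 -0.476  0.01 ]
 [ 0.283  0.477  0.01 ]]
[[0.6   0.172 0.074]
 [0.517 0.282 0.074]
 [0.439 0.151 0.074]]
[[    0     0   110   120 11340]
 [   60     7    29    27   604]
 [   10    45    28    28   613]
 [   71    78    29    30   643]] [[203.40520282 229.77310406]
 [224.07450331 189.91390728]
 [173.9771615  228.83523654]
 [234.51944012 262.50233281]]
```

View pics/a.png

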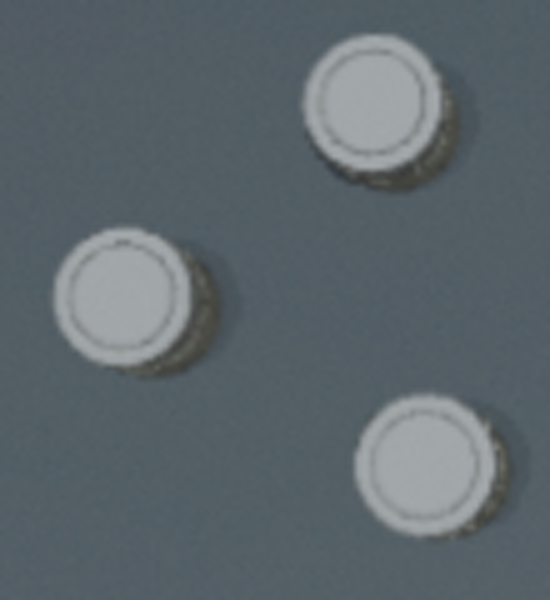

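View pics/b.png

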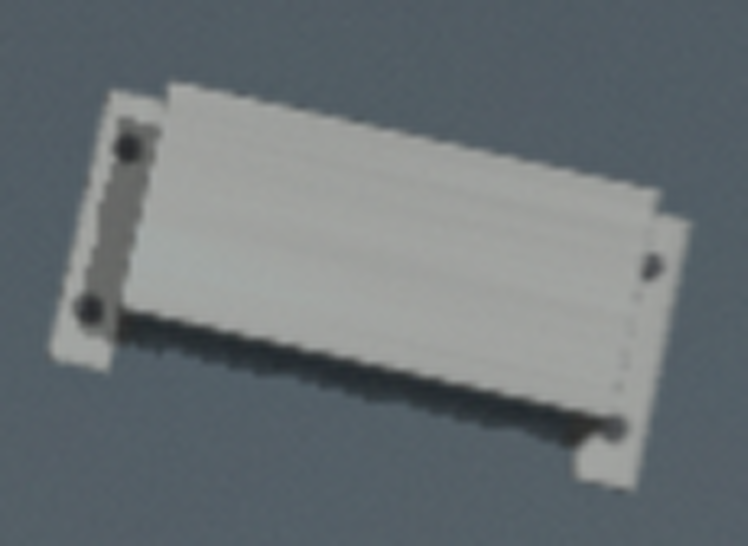

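Crop a gives lid centres at (372,103), (123,297) and (426,465). Crop b gives deck corners at (170,83), (660,190), (612,422) and (118,308), with the dark open front on the robot's side.

```bash
python3 - <<'E'
import pickle
from h import *
from plant import get_obs
s=pickle.load(open("s0.pkl","rb"))["top"]
u=lambda P,k,o:(np.array(P)+.5)/k-.5+o
t=pix2w(s,u([[372,103],[123,297],[426,465]],5,[150,170]),.074);print("tubs",t.round(4),np.hypot(t[:,0],t[:,1]))
D=pix2w(s,u([[170,83],[660,190],[612,422],[118,308]],6.5,[315,150]),.09);print(D.round(4))
c=D.mean(0);y=(D[0]+D[3]-D[1]-D[2])/2;x=(D[0]+D[1]-D[2]-D[3])/2
print("c",c,"len",np.linalg.norm(x),np.linalg.norm(y),"yaw",np.degrees(np.arctan2(x[1],x[0])),np.degrees(np.arctan2(-y[0],y[1])))
a=np.radians(np.degrees(np.arctan2(-y[0],y[1])));X=np.array([np.cos(a),np.sin(a)])
for q in(-.015,-.085,-.1,-.12):print(q,(c[:2]+q*X).round(4))
Y=np.array([-X[1],X[0]]);print("slots",c[:2]+.045*Y,c[:2]-.045*Y)
for p in t: print(go(get_obs(),[p[0],p[1],.15],0))
print(Rt(get_obs()).round(3))
E
```

```text
tubs [[0.602  0.1744 0.074 ]
 [0.5174 0.2864 0.074 ]
 [0.4398 0.1512 0.074 ]] [0.62670481 0.5914306  0.46508786]
[[ 0.6549 -0.0868  0.09  ]
 [ 0.6144 -0.2519  0.09  ]
 [ 0.5354 -0.2322  0.09  ]
 [ 0.5779 -0.0672  0.09  ]]
c [ 0.59563272 -0.15952873  0.09      ] len 0.08044020156023036 0.17019499549199496 yaw -14.122427913109975 -14.108325237030815
-0.015 [ 0.5811 -0.1559]
-0.085 [ 0.5132 -0.1388]
-0.1 [ 0.4986 -0.1352]
-0.12 [ 0.4793 -0.1303]
slots [ 0.60660173 -0.11588608] [ 0.5846637  -0.20317137]
(array([ 76.3, 526. , 333.7]), np.float64(-106.8), np.float64(73.2))
(array([ 76.1, 412.8, 250.8]), np.float64(-106.8), np.float64(73.2))
(array([ 76.4, 377.5, 402.7]), np.float64(-106.8), np.float64(73.2))
[[-0.     0.957 -0.289]
 [-0.001 -0.289 -0.957]
 [-1.     0.     0.002]]
```

>>> arm_command --commands '[0,52,31,-2.7,100,10,52,31,0,100,10,52,31,0,100,10,52,31,0,100,10,52,31,0,100]'

```text
clock: 0.72
tool_pos: [0.4091, 0.428, 0.1832]
orientation: [0.0, 89.8, -103.6]
force: [0.9, 0.5, -0.2]
opening: 0.0881
```

```bash
cat > st.py <<'E'
import sys
from h import *
from plant import get_obs
o=get_obs();print(round(o["clock"],2),o["tool_pos"].round(4),"F",o["force"].round(2),"M",o["moment"].round(2),"op",round(o["opening"],4),"j",o["joint_pos"].round(0))
T=dict(t1=[.602,.1744],t2=[.5174,.2864],t3=[.4398,.1512])
C=np.array([.5956,-.1595]);a=np.radians(-14.1);X=np.array([np.cos(a),np.sin(a)]);Y=np.array([-X[1],X[0]])
for p in sys.argv[1:]:
    n,z=p.split("@")
    xy=T[n] if n in T else C+np.array([float(v) for v in n.split(",")])@np.array([X,Y])
    print(p,go(o,[*xy,float(z)],-104.1))
E
python3 st.py t2@.03 t1@.03
```

```text
0.72 [0.4091 0.428  0.1832] F [ 0.87  0.49 -0.16] M [ 0.08 -0.11  0.05] op 0.0881 j [ 65.  15. -14.   0. -62.  11.]
t2@.03 (array([153.6, 138.5, 111.6]), np.float64(-103.6), np.float64(0.5))
t1@.03 (array([153.9, 247. , 200.6]), np.float64(-103.6), np.float64(0.5))
```

>>> arm_command --commands '[15,46,37,0.5,100,15,46,37,0,100,20,46,37,0,100,30,0,0,0,100,0,0,0,0,100]'

```text
clock: 1.35
tool_pos: [0.5192, 0.2789, 0.1004]
orientation: [-15.0, 89.6, -119.5]
force: [-0.8, -0.2, 0.2]
opening: 0.0877
```

```bash
python3 st.py t2@.03; python3 - <<'E'
from plant import *
import cv2
cv2.imwrite("pics/w1.png",snapshot("wrist")["frame"])
E
```

```text
1.35 [0.5192 0.2789 0.1004] F [-0.79 -0.17  0.22] M [-0.01 -0.    0.  ] op 0.0877 j [ 47.  19. -19.   0. -52.  28.]
t2@.03 (array([70.4, -3.5, -7.3]), np.float64(-104.4), np.float64(-0.3))
```

View pics/w1.png

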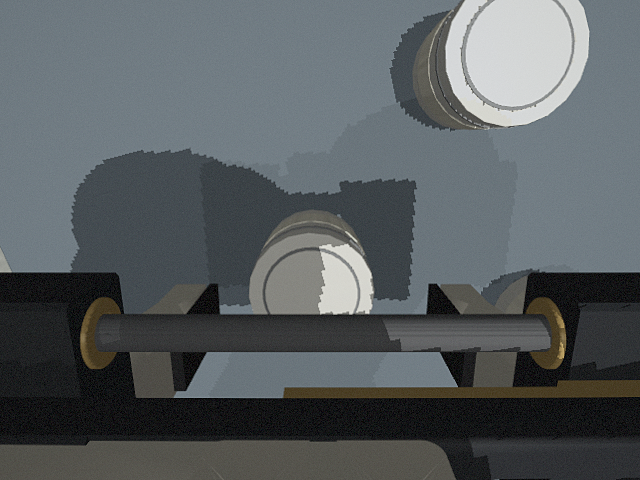

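The wrist view shows lid T2 at about (312,280), between the fingers (218 and 430). The remaining offset is about 7 mm along the jaws, as computed. Correcting it, descending and gripping.

>>> arm_command --commands '[10,-3.5,-7,0,100,35,0,0,0,100,25,0,0,0,100,0,0,0,0,50,0,0,0,0,50]'

```text
clock: 2.02
tool_pos: [0.5189, 0.2951, 0.0351]
orientation: [119.3, 89.7, 15.3]
force: [0.5, -0.8, -0.5]
opening: 0.0733
```

>>> arm_command --commands '[0,0,0,0,50,0,0,0,0,50,-20,0,0,0,50,-15,0,0,0,50,0,0,0,0,50]'

```text
clock: 2.65
tool_pos: [0.5191, 0.2965, 0.0737]
orientation: [136.0, 89.5, 32.0]
force: [0.0, 0.5, -2.6]
opening: 0.0624
```

>>> arm_command --commands '[0,0,0,0,50,0,0,0,0,50]'

```text
clock: 2.9
tool_pos: [0.5187, 0.2961, 0.073]
orientation: [137.2, 89.5, 33.2]
force: [0.6, 0.1, -3.5]
opening: 0.0629
```

```bash
python3 st.py t2@.03 t1@.11 t3@.11 -80,0@.03
```

```text
2.9 [0.5187 0.2961 0.073 ] F [ 0.58  0.1  -3.52] M [-0.05  0.07  0.05] op 0.0629 j [ 49.  21. -21.   0. -48.  27.]
t2@.03 (array([42.9,  0.9, 10. ]), np.float64(-104.0), np.float64(0.1))
t1@.11 (array([-37. , 110.5,  97.8]), np.float64(-104.0), np.float64(0.1))
t3@.11 (array([-38.3, -41.3, 159.5]), np.float64(-104.0), np.float64(0.1))
-80,0@.03 (array([  -412.4, -79814. ,    271.4]), np.float64(-104.0), np.float64(0.1))
```

>>> arm_command --commands '[25,0,0,0,50,8,0,0,0,50,0,0,0,0,50]'

```text
clock: 3.28
tool_pos: [0.5188, 0.296, 0.0384]
orientation: [132.9, 89.6, 28.9]
force: [-0.3, -0.4, -2.3]
opening: 0.0627
```

>>> arm_command --commands '[3,0,0,0,50,0,0,0,0,50]'

```text
clock: 3.52
tool_pos: [0.5194, 0.2965, 0.0363]
orientation: [134.3, 89.5, 30.4]
force: [0.7, 0.1, -3.8]
opening: 0.0626
```

>>> arm_command --commands '[2,0,0,0,50,0,0,0,0,50]'

```text
clock: 3.78
tool_pos: [0.5202, 0.2968, 0.0362]
orientation: [134.4, 89.4, 30.5]
force: [-0.8, -0.2, -3.3]
opening: 0.0626
```

>>> arm_command --commands '[2,0,0,0,50,0,0,0,0,50]'

```text
clock: 4.03
tool_pos: [0.5208, 0.297, 0.0359]
orientation: [133.6, 89.3, 29.7]
force: [-0.3, 0.0, -2.6]
opening: 0.063
```

>>> arm_command --commands '[4,0,0,0,50,0,0,0,0,50]'

```text
clock: 4.28
tool_pos: [0.5213, 0.2964, 0.0346]
orientation: [128.7, 89.2, 24.8]
force: [-0.5, 0.1, -3.6]
opening: 0.0624
```

>>> arm_command --commands '[4,-1,0,0,50,0,0,0,0,50]'

```text
clock: 4.53
tool_pos: [0.5217, 0.2967, 0.0346]
orientation: [124.7, 89.1, 21.0]
force: [0.3, 0.3, -2.4]
opening: 0.0623
```

```bash
python3 - <<'E'
from plant import *
from h import *
import cv2
o=get_obs();print(o["force"],o["moment"],o["tau"],o["joint_pos"]);print(Rt(o).round(3))
s=snapshot("side");print(w2pix(s,[o["tool_pos"]]))
x,y=w2pix(s,[o["tool_pos"]])[0].astype(int)
cv2.imwrite("pics/s1.png",cv2.resize(s["frame"][y-50:y+30,x-50:x+50],None,fx=7,fy=7,interpolation=cv2.INTER_CUBIC))
E
```

```text
[ 0.33400312  0.30293681 -2.44683977] [-0.06426144  0.10572687  0.00268207] [-2.69347813e-02 -5.75761807e+01  2.29961890e+01  5.78522265e+00
 -7.30058248e-02 -1.67179084e-02] [ 48.55010188  23.85028731 -22.93446278   0.63979695 -42.39168798
  27.21692989]
[[ 0.015  0.971 -0.238]
 [ 0.006 -0.238 -0.971]
 [-1.     0.013 -0.009]]
[[262.87369602 180.04311088]]
```

View pics/s1.png

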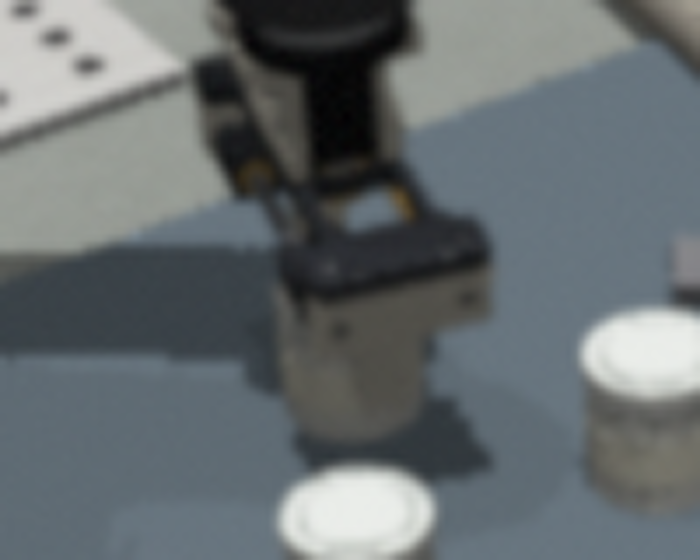

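>>> arm_command --commands '[7,-1,0,0,50]'

```text
clock: 4.7
tool_pos: [0.5226, 0.2969, 0.0313]
orientation: [119.5, 88.9, 15.9]
force: [-7.7, -14.6, 50.8]
opening: 0.0626
```

>>> arm_command --commands '[7,-1,0,0,50]'

```text
clock: 4.82
tool_pos: [0.5234, 0.2967, 0.0289]
orientation: [115.4, 88.7, 11.9]
force: [-10.4, -12.9, 49.2]
opening: 0.0626
```

>>> arm_command --commands '[-2,0,0,0,100,0,0,0,0,100,0,0,0,0,100]'

```text
clock: 5.2
tool_pos: [0.524, 0.2974, 0.031]
orientation: [118.2, 88.6, 14.7]
force: [0.7, -0.4, -1.0]
opening: 0.085
```

>>> arm_command --commands '[-40,0,0,0,100,-40,0,0,0,100,0,0,0,0,100]'

```text
clock: 5.58
tool_pos: [0.5215, 0.2968, 0.1098]
orientation: [111.4, 88.9, 7.9]
force: [-0.3, 0.1, 0.0]
opening: 0.0877
```

```bash
sed -i 's/^for p in sys/print("xdir",Rt(o)[:,0].round(4))\nfor p in sys/' st.py; python3 st.py t1@.09 t3@.09; python3 - <<'E'
from plant import *
from h import *
import cv2,pickle
s=snapshot("top");pickle.dump(s,open("s1.pkl","wb"))
cv2.imwrite("pics/t1.png",cv2.resize(s["frame"][170:290,140:290],None,fx=5,fy=5,interpolation=cv2.INTER_CUBIC))
E
```

```text
5.58 [0.5215 0.2968 0.1098] F [-0.34  0.06  0.05] M [-0.01  0.07 -0.04] op 0.0877 j [ 49.  19. -19.   1. -51.  27.]
xdir [ 0.0197  0.0027 -0.9998]
t1@.09 (array([ 21.1, 106.5, 100.4]), np.float64(-103.5), np.float64(0.6))
t3@.09 (array([ 17.8, -45.8, 160.8]), np.float64(-103.5), np.float64(0.6))
```

View pics/t1.png

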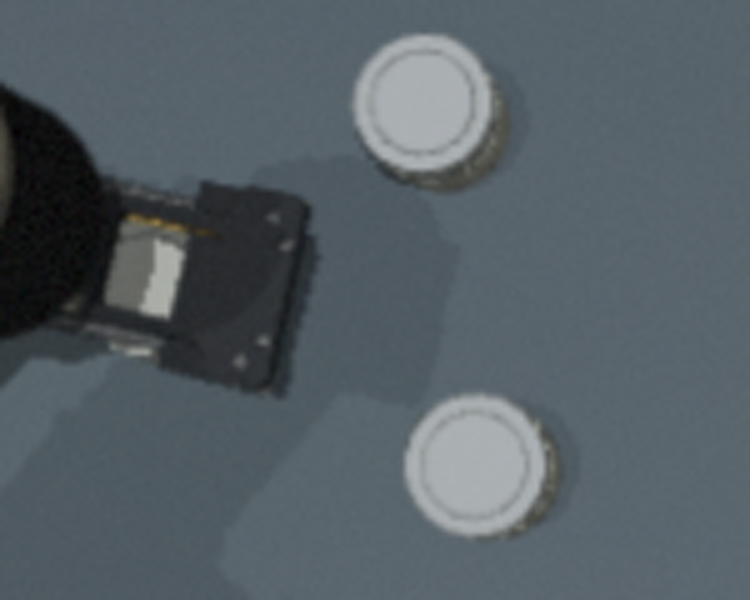

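>>> arm_command --commands '[0,35,33,0.6,100,0,35,33,0,100,0,35,33,0,100,0,0,0,0,100,0,0,0,0,100]'

```text
clock: 6.25
tool_pos: [0.5976, 0.1711, 0.1009]
orientation: [78.7, 89.5, -25.4]
force: [0.4, 0.7, 0.3]
opening: 0.0875
```

```bash
python3 st.py t1@.032
```

```text
6.25 [0.5976 0.1711 0.1009] F [0.35 0.72 0.3 ] M [ 0.05  0.09 -0.04] op 0.0875 j [ 34.  21. -16.   1. -52.  41.]
xdir [ 0.008  -0.0038 -1.    ]
t1@.032 (array([68.9,  2.9, -4.4]), np.float64(-104.0), np.float64(0.1))
```

>>> arm_command --commands '[25,3,-4,0,100,40,0,0,0,100,0,0,0,0,100,0,0,0,0,100]'

```text
clock: 6.75
tool_pos: [0.6006, 0.1775, 0.0341]
orientation: [73.8, 89.5, -29.9]
force: [-0.5, 0.2, 0.3]
opening: 0.088
```

>>> arm_command --commands '[0,0,0,0,50,0,0,0,0,50,0,0,0,0,50,0,0,0,0,50]'

```text
clock: 7.25
tool_pos: [0.6016, 0.1787, 0.0377]
orientation: [93.9, 89.4, -9.8]
force: [-0.6, -0.1, -1.6]
opening: 0.0623
```

>>> arm_command --commands '[-25,0,0,0,50,0,0,0,0,50,0,0,0,0,50]'

```text
clock: 7.62
tool_pos: [0.6005, 0.1783, 0.062]
orientation: [90.4, 89.4, -13.4]
force: [-0.2, -0.4, -2.9]
opening: 0.0624
```

```bash
python3 st.py -.08,0@.06 t3@.11
```

```text
7.62 [0.6005 0.1783 0.062 ] F [-0.22 -0.43 -2.94] M [ 0.01  0.01 -0.02] op 0.0624 j [ 35.  24. -18.   1. -48.  41.]
xdir [ 0.0094 -0.0022 -1.    ]
-.08,0@.06 (array([  2. ,  -4.2, 328.8]), np.float64(-103.8), np.float64(0.3))
t3@.11 (array([ -49.4, -149.1,   64.6]), np.float64(-103.8), np.float64(0.3))
```

>>> arm_command --commands '[24,0,0,0,50,0,0,0,0,50]'

```text
clock: 7.88
tool_pos: [0.601, 0.1784, 0.0373]
orientation: [93.2, 89.4, -10.6]
force: [-0.3, -0.1, -1.8]
opening: 0.0617
```

>>> arm_command --commands '[4,0,0,0,50]'

```text
clock: 8.0
tool_pos: [0.6017, 0.1785, 0.0352]
orientation: [92.0, 89.4, -11.7]
force: [-16.2, 0.1, 46.8]
opening: 0.0622
```

>>> arm_command --commands '[4,0,0,0,50]'

```text
clock: 8.12
tool_pos: [0.6017, 0.1785, 0.0352]
orientation: [90.4, 89.3, -13.3]
force: [-19.6, -0.4, 45.1]
opening: 0.0619
```

>>> arm_command --commands '[-1,0,0,0,100,0,0,0,0,100,0,0,0,0,100,-40,0,0,0,100,-40,0,0,0,100]'

```text
clock: 8.75
tool_pos: [0.599, 0.1776, 0.1157]
orientation: [59.4, 89.5, -44.3]
force: [1.5, 0.1, 0.4]
opening: 0.0872
```

```bash
python3 st.py t3@.11
```

```text
8.75 [0.599  0.1776 0.1157] F [1.54 0.09 0.4 ] M [ 0.04 -0.03  0.  ] op 0.0872 j [ 35.  21. -15.   1. -54.  41.]
xdir [ 0.0064 -0.0062 -1.    ]
t3@.11 (array([   4.8, -148.4,   63.3]), np.float64(-103.7), np.float64(0.4))
```

>>> arm_command --commands '[0,-48,20,0.4,100,0,-48,20,0,100,0,-48,20,0,100,0,0,0,0,100,0,0,0,0,100]'

```text
clock: 9.38
tool_pos: [0.443, 0.1541, 0.1162]
orientation: [85.7, 89.3, -18.4]
force: [-0.4, 0.5, 0.7]
opening: 0.0881
```

```bash
python3 st.py t3@.034
```

```text
9.38 [0.443  0.1541 0.1162] F [-0.41  0.46  0.7 ] M [ 0.04 -0.01 -0.  ] op 0.0881 j [ 44.   7. -34.   1. -49.  32.]
xdir [ 0.0111 -0.0037 -0.9999]
t3@.034 (array([82.2, -3.4,  3.5]), np.float64(-104.1), np.float64(-0.0))
```

>>> arm_command --commands '[40,-2,3,0,100,40,0,0,0,100,0,0,0,0,100,0,0,0,0,50,0,0,0,0,50]'

```text
clock: 10.0
tool_pos: [0.4464, 0.1538, 0.0367]
orientation: [97.9, 89.1, -6.2]
force: [0.1, -0.7, 0.1]
opening: 0.0731
```

>>> arm_command --commands '[0,0,0,0,50,0,0,0,0,50,0,0,0,0,50]'

```text
clock: 10.38
tool_pos: [0.4458, 0.153, 0.0381]
orientation: [98.4, 89.2, -5.8]
force: [0.3, 0.1, -5.9]
opening: 0.0611
```

>>> arm_command --commands '[-25,0,0,0,50,0,0,0,0,50]'

```text
clock: 10.62
tool_pos: [0.4451, 0.1531, 0.0632]
orientation: [99.2, 89.2, -5.0]
force: [0.1, 0.4, -6.6]
opening: 0.0614
```

```bash
python3 st.py -.085,0@.06
```

```text
10.62 [0.4451 0.1531 0.0632] F [ 0.05  0.41 -6.65] M [ 0.1  -0.06 -0.01] op 0.0614 j [ 44.  11. -38.   1. -41.  31.]
xdir [ 0.0142 -0.0012 -0.9999]
-.085,0@.06 (array([  4.5, 137.7, 266.3]), np.float64(-104.2), np.float64(-0.1))
```

T1 hefts about 2.9 N, T2 about 3.2 N and T3 about 6.6 N, so T3 is the heaviest. Carrying it to the rack front.

>>> arm_command --commands '[0,23,46,0,50,0,23,46,0,50,0,23,46,0,50,0,23,46,0,50,0,23,46,0,50]'

```text
clock: 11.25
tool_pos: [0.5011, -0.1005, 0.0605]
orientation: [108.3, 89.2, 4.5]
force: [0.9, 0.7, -5.7]
opening: 0.061
```

```bash
python3 st.py -.085,0@.045
```

```text
11.25 [ 0.5011 -0.1005  0.0605] F [ 0.87  0.68 -5.66] M [ 0.08 -0.28 -0.03] op 0.061 j [ 11.  15. -33.   0. -42.  65.]
xdir [ 0.0139  0.0011 -0.9999]
-.085,0@.045 (array([15.6, 20.6, 34.4]), np.float64(-103.8), np.float64(0.3))
```

>>> arm_command --commands '[5,18,28,0,50,0,0,0,0,50]'

```text
clock: 11.5
tool_pos: [0.5114, -0.1361, 0.0529]
orientation: [110.2, 89.3, 6.1]
force: [-0.9, 0.1, -6.1]
opening: 0.0614
```

```bash
python3 st.py -.085,0@.038
```

```text
11.5 [ 0.5114 -0.1361  0.0529] F [-0.89  0.11 -6.06] M [-0.02  0.07 -0.06] op 0.0614 j [  6.  17. -31.   0. -42.  70.]
xdir [ 0.0116  0.0012 -0.9999]
-.085,0@.038 (array([14.9,  2.2,  2.3]), np.float64(-104.1), np.float64(0.0))
```

>>> arm_command --commands '[12,2,2,0,50,0,0,0,0,50]'

```text
clock: 11.75
tool_pos: [0.5117, -0.1381, 0.0385]
orientation: [113.9, 89.5, 9.8]
force: [0.1, -0.2, -6.2]
opening: 0.0615
```

>>> arm_command --commands '[3,0,0,0,50]'

```text
clock: 11.88
tool_pos: [0.512, -0.1376, 0.0371]
orientation: [108.6, 89.5, 4.7]
force: [-14.7, 3.7, 44.9]
opening: 0.0609
```

>>> arm_command --commands '[2,0,0,0,50]'

```text
clock: 12.0
tool_pos: [0.5121, -0.1376, 0.0372]
orientation: [100.7, 89.4, -3.2]
force: [-8.8, -4.0, 19.1]
opening: 0.061
```

Contact. Open, back off along rack -X, then half-close the fingers.

>>> arm_command --commands '[0,0,0,0,100,0,0,0,0,100,0,0,0,0,100,0,-25,0,0,100,0,-35,0,0,100]'

```text
clock: 12.62
tool_pos: [0.4579, -0.1213, 0.0386]
orientation: [100.7, 89.0, -2.9]
force: [-0.3, 1.1, 0.1]
opening: 0.0873
```

>>> arm_command --commands '[0,0,0,0,25,0,0,0,0,25,0,0,0,0,25,0,0,0,0,25,0,0,0,0,25]'

```text
clock: 13.25
tool_pos: [0.4585, -0.1208, 0.0388]
orientation: [101.1, 88.9, -2.4]
force: [-0.8, -1.2, 0.8]
opening: 0.0432
```

```bash
python3 st.py -.13,0@.032 -.056,0@.032; python3 - <<'E'
from plant import *
from h import *
import cv2
s=snapshot("top")
cv2.imwrite("pics/t2.png",cv2.resize(s["frame"][140:290,300:440],None,fx=4,fy=4,interpolation=cv2.INTER_CUBIC))
E
```

```text
13.25 [ 0.4585 -0.1208  0.0388] F [-0.78 -1.23  0.82] M [0.01 0.09 0.01] op 0.0432 j [  9.  14. -39.   0. -37.  67.]
xdir [ 1.840e-02 -8.000e-04 -9.998e-01]
-.13,0@.032 (array([ 7. , 12.2,  4.3]), np.float64(-103.5), np.float64(0.6))
-.056,0@.032 (array([ 8.3, 86.2,  5. ]), np.float64(-103.5), np.float64(0.6))
```

View pics/t2.png

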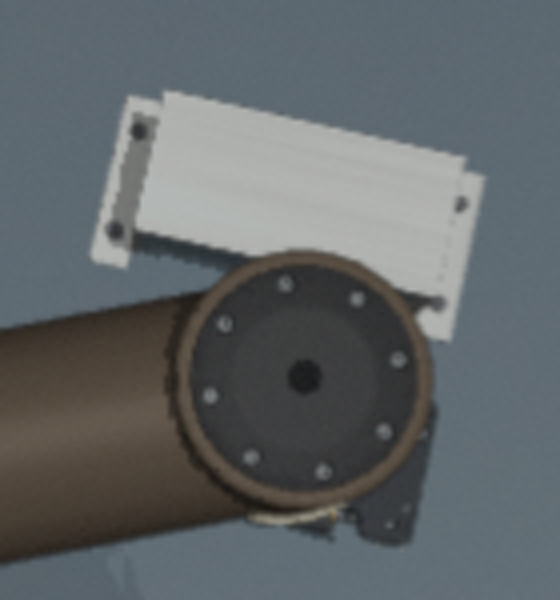

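>>> arm_command --commands '[6,0,4,0.6,25,0,0,0,0,25,0,0,0,0,25,0,12,0,0,25,0,12,0,0,25]'

```text
clock: 13.92
tool_pos: [0.4797, -0.1312, 0.0321]
orientation: [101.2, 89.2, -3.0]
force: [-5.6, 1.1, 2.3]
opening: 0.022
```

```bash
python3 st.py -.055,0@.032
```

```text
13.93 [ 0.4797 -0.1312  0.0321] F [-5.56  1.09  2.3 ] M [ 0.55  1.91 -0.03] op 0.022 j [  8.  16. -36.   0. -37.  68.]
xdir [ 1.430e-02 -7.000e-04 -9.999e-01]
-.055,0@.032 (array([ 1.1, 64.3, -0.9]), np.float64(-104.2), np.float64(-0.1))
```

>>> arm_command --commands '[0,10,0,0,25,0,10,0,0,25,0,10,0,0,25,0,10,0,0,25,0,8,0,0,25]'

```text
clock: 14.55
tool_pos: [0.5211, -0.1448, 0.0313]
orientation: [-62.7, 89.8, -167.0]
force: [-8.8, 3.6, 8.3]
opening: 0.0218
```

```bash
python3 st.py -.055,0@.032
```

```text
14.55 [ 0.5211 -0.1448  0.0313] F [-8.76  3.63  8.34] M [1.19 3.09 0.07] op 0.0218 j [  5.  20. -30.   0. -40.  70.]
xdir [-3.5e-03 -8.0e-04 -1.0e+00]
-.055,0@.032 (array([-0.8, 20.8, -3.9]), np.float64(-104.3), np.float64(-0.2))
```

>>> arm_command --commands '[0,8,0,0,25,0,6,0,0,25]'

```text
clock: 14.8
tool_pos: [0.5322, -0.1488, 0.031]
orientation: [-72.3, 89.4, -176.7]
force: [-8.9, 3.6, 8.8]
opening: 0.0222
```

```bash
python3 st.py -.055,0@.032; python3 - <<'E'
from plant import *
from h import *
import cv2
s=snapshot("side")
cv2.imwrite("pics/s2.png",cv2.resize(s["frame"][170:290,310:430],None,fx=5,fy=5,interpolation=cv2.INTER_CUBIC))
E
```

```text
14.8 [ 0.5322 -0.1488  0.031 ] F [-8.94  3.56  8.81] M [ 1.21  3.09 -0.02] op 0.0222 j [  5.  21. -28.  -0. -42.  71.]
xdir [-1.100e-02 -6.000e-04 -9.999e-01]
-.055,0@.032 (array([-1.1,  9. , -5.2]), np.float64(-104.4), np.float64(-0.3))
```

View pics/s2.png

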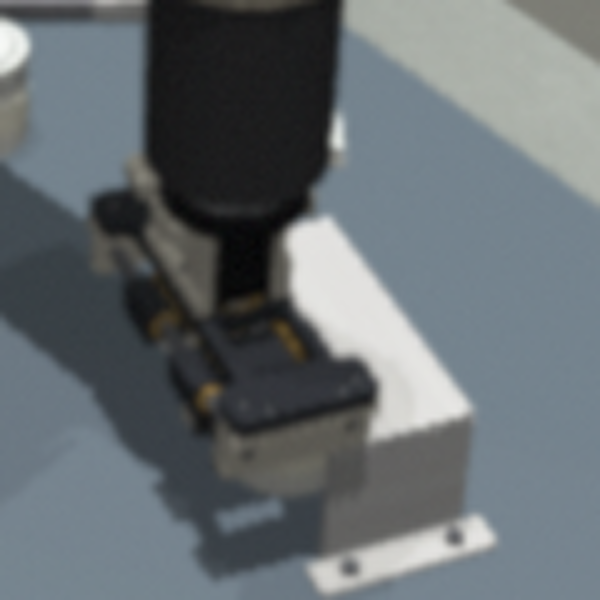

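>>> arm_command --commands '[0,6,0,0,25,0,4,0,0,25]'

```text
clock: 15.1
tool_pos: [0.54, -0.1519, 0.0308]
orientation: [-74.0, 89.0, -178.5]
force: [-10.7, 5.7, 10.7]
opening: 0.0218
```

>>> arm_command --commands '[0,4,0,0,25]'

```text
clock: 15.22
tool_pos: [0.54, -0.1525, 0.0305]
orientation: [-77.0, 88.5, 178.5]
force: [-22.2, 15.2, 22.7]
opening: 0.0217
```

```bash
python3 st.py -.055,0@.032
```

```text
15.22 [ 0.54   -0.1525  0.0305] F [-22.16  15.16  22.67] M [5.11 7.33 0.21] op 0.0217 j [  4.  22. -26.  -0. -43.  72.]
xdir [-2.580e-02  7.000e-04 -9.997e-01]
-.055,0@.032 (array([-1.6,  0.5, -6.7]), np.float64(-104.5), np.float64(-0.4))
```

>>> arm_command --commands '[0,-8,0,0,25,0,-30,0,0,25,0,-40,0,0,25,0,-40,0,0,25,0,0,0,0,100]'

```text
clock: 15.85
tool_pos: [0.4287, -0.1231, 0.0334]
orientation: [-76.1, 88.9, 179.4]
force: [0.5, 1.0, 0.8]
opening: 0.0273
```

```bash
python3 st.py t1@.12; python3 - <<'E'
from plant import *
from h import *
import cv2
W=snapshot("wrist")["frame"]
s=snapshot("side")["frame"]
t=snapshot("top")["frame"]
r=lambda f,k:cv2.resize(f,None,fx=k,fy=k,interpolation=cv2.INTER_CUBIC)
a=r(s[190:290,320:420],4);b=r(t[140:240,310:430],4)[:, :480][:400]
w=cv2.resize(W,(267,200))
im=np.zeros((600,800,3),np.uint8);im[:400,:400]=a;im[:400,400:800]=b[:,:400];im[400:,:267]=w
t2=r(t[170:270,150:260],2);im[400:600,300:520]=t2
cv2.imwrite("pics/m1.png",im)
E
```

```text
15.85 [ 0.4287 -0.1231  0.0334] F [0.5  1.03 0.82] M [ 0.01 -0.23  0.02] op 0.0273 j [  9.  13. -40.  -0. -38.  67.]
xdir [-1.940e-02  2.000e-04 -9.998e-01]
t1@.12 (array([ -89.9,   91.9, -331. ]), np.float64(-104.5), np.float64(-0.4))
```

View pics/m1.png

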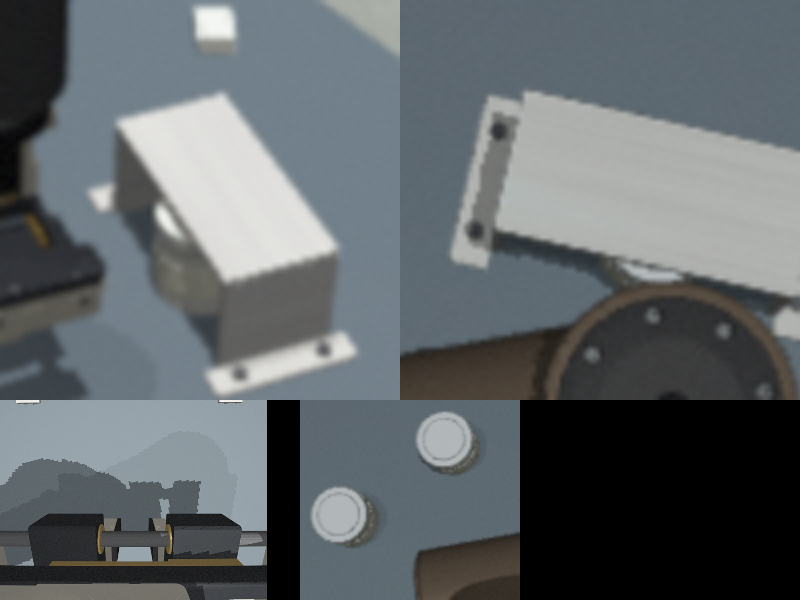

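The mosaic shows the heavy tub upright under the deck and protruding a little. T1's lid is at about (222,190) and T2's at about (170,227) in the full top picture. Next I'll raise the arm and go to T1.

>>> arm_command --commands '[-45,0,-20,-0.4,100,-40,20,-55,0,100,0,20,-57,0,100,0,20,-57,0,100,0,20,-57,0,100]'

```text
clock: 16.62
tool_pos: [0.5763, 0.0933, 0.1164]
orientation: [-82.1, 89.2, 173.5]
force: [1.0, -0.4, 0.6]
opening: 0.0857
```

```bash
python3 st.py t1@.12; python3 - <<'E'
from plant import *
from h import *
import cv2
s=snapshot("top");t=s["frame"]
a=np.radians(-14.1);X=np.array([np.cos(a),np.sin(a)]);Y=np.array([-X[1],X[0]]);C=np.array([.5956,-.1595])
for q in(-.046,-.050,-.055): print(q,w2pix(s,[[*(C+q*X-.003*Y),.074]]).round(2), w2pix(s,[[*(C-.04*X-.003*Y),.09]]).round(2))
r=lambda f,k:cv2.resize(f,None,fx=k,fy=k,interpolation=cv2.INTER_CUBIC)
im=np.zeros((580,800,3),np.uint8);im[:560,:480]=r(t[170:240,350:410],8);im[:200,480:680]=r(t[170:270,150:250],2)
cv2.imwrite("pics/m2.png",im)
E
```

```text
16.62 [0.5763 0.0933 0.1164] F [ 0.98 -0.36  0.55] M [-0.1  -0.22  0.01] op 0.0857 j [ 28.  18. -19.  -1. -54.  48.]
xdir [-0.0131  0.0015 -0.9999]
t1@.12 (array([ -3.8,   4.7, -84.9]), np.float64(-104.4), np.float64(-0.3))
-0.046 [[370.86 209.69]] [[372.08 205.93]]
-0.05 [[370.48 211.43]] [[372.08 205.93]]
-0.055 [[370.   213.61]] [[372.08 205.93]]
```

View pics/m2.png

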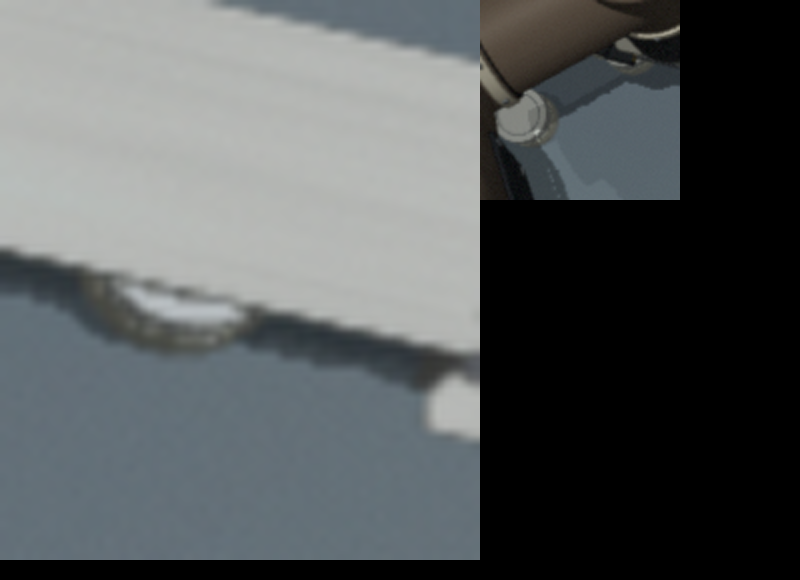

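The lid's front edge is at about (372,210). The prediction for rack x = -46 mm is (371,209.7), so the heavy tub is against the stop. Now T1.

```bash
sed -i 's/t1=\[.602,.1744\],t2=\[.5174,.2864\]/t1=[.601,.178],t2=[.5235,.297]/' st.py
```

>>> arm_command --commands '[0,3,-40,0,100,0,2,-40,0,100,0,0,0,0,100,0,0,0,0,100]'

```text
clock: 17.18
tool_pos: [0.6112, 0.1794, 0.1133]
orientation: [-80.5, 89.4, 175.3]
force: [-0.4, -0.8, 0.3]
opening: 0.0876
```

```bash
python3 st.py t1@.034
```

```text
17.18 [0.6112 0.1794 0.1133] F [-0.39 -0.82  0.34] M [-0.06 -0.09  0.  ] op 0.0876 j [ 34.  22. -12.  -0. -56.  42.]
xdir [-9.9e-03  8.0e-04 -1.0e+00]
t1@.034 (array([79.4, -8.8,  3.8]), np.float64(-104.2), np.float64(-0.1))
```

>>> arm_command --commands '[20,-9,3,0,100,30,0,0,0,100,27,0,0,0,100,0,0,0,0,50,0,0,0,0,50]'

```text
clock: 17.8
tool_pos: [0.6029, 0.1748, 0.0365]
orientation: [-90.0, 89.6, 165.6]
force: [-0.0, 0.3, 0.3]
opening: 0.0731
```

>>> arm_command --commands '[0,0,0,0,50,0,0,0,0,50,0,0,0,0,50]'

```text
clock: 18.18
tool_pos: [0.6041, 0.1751, 0.0389]
orientation: [-118.1, 89.7, 137.5]
force: [-0.4, -1.1, -2.1]
opening: 0.0621
```

>>> arm_command --commands '[-40,0,0,0,50,-50,0,0,0,50,-20,0,0,0,50,0,0,0,0,50]'

```text
clock: 18.68
tool_pos: [0.6036, 0.1744, 0.1515]
orientation: [-100.9, 89.6, 154.6]
force: [0.7, 0.1, -2.2]
opening: 0.0624
```

```bash
python3 st.py 0,-.048@.14
```

```text
18.68 [0.6036 0.1744 0.1515] F [ 0.67  0.06 -2.18] M [ 0.03 -0.06 -0.01] op 0.0624 j [ 34.  20. -11.  -0. -60.  42.]
xdir [-0.0061  0.0029 -1.    ]
0,-.048@.14 (array([ 10.5,  76. , 373.4]), np.float64(-104.5), np.float64(-0.4))
```

>>> arm_command --commands '[0,11,54,-0.4,50,0,11,54,0,50,0,11,54,0,50,0,11,54,0,50,0,11,54,0,50]'

```text
clock: 19.3
tool_pos: [0.5883, -0.1043, 0.144]
orientation: [-87.5, 89.2, 168.8]
force: [0.9, -0.1, -1.8]
opening: 0.0622
```

```bash
python3 st.py 0,-.048@.14
```

```text
19.3 [ 0.5883 -0.1043  0.144 ] F [ 0.88 -0.13 -1.82] M [-0.05 -0.25  0.06] op 0.0622 j [  8.  18. -15.  -0. -58.  68.]
xdir [-0.0131  0.0026 -0.9999]
0,-.048@.14 (array([ 3.8, 19.8, 99.9]), np.float64(-103.6), np.float64(0.5))
```

>>> arm_command --commands '[0,10,48,0.5,50,0,9,46,0,50,0,0,0,0,50,0,0,0,0,50]'

```text
clock: 19.8
tool_pos: [0.5795, -0.2064, 0.1372]
orientation: [-85.6, 88.7, 169.9]
force: [0.2, 0.1, -2.8]
opening: 0.0621
```

```bash
python3 st.py 0,-.048@.12
```

```text
19.8 [ 0.5795 -0.2064  0.1372] F [ 0.19  0.11 -2.79] M [ 0.   -0.1  -0.08] op 0.0621 j [ -2.  20. -13.  -0. -59.  77.]
xdir [-0.0219  0.0039 -0.9998]
0,-.048@.12 (array([17.1,  4.5, -1.5]), np.float64(-104.5), np.float64(-0.4))
```

>>> arm_command --commands '[14,4,-1,-0.4,50,0,0,0,0,50]'

```text
clock: 20.05
tool_pos: [0.5833, -0.2046, 0.1209]
orientation: [-86.7, 88.6, 169.4]
force: [-0.0, -0.4, -1.6]
opening: 0.062
```

>>> arm_command --commands '[3,0,0,0,50]'

```text
clock: 20.18
tool_pos: [0.5836, -0.2039, 0.1178]
orientation: [-86.5, 88.6, 169.6]
force: [0.2, 0.1, -2.1]
opening: 0.0622
```

>>> arm_command --commands '[2,0,0,0,50]'

```text
clock: 20.3
tool_pos: [0.5835, -0.2037, 0.1173]
orientation: [-83.9, 88.6, 172.3]
force: [-8.1, 2.0, 18.9]
opening: 0.0624
```

>>> arm_command --commands '[0,0,0,0,82,0,0,0,0,82,0,0,0,0,82,-30,0,0,0,82,-50,0,0,0,82]'

```text
clock: 20.92
tool_pos: [0.5839, -0.2026, 0.1958]
orientation: [-83.6, 88.3, 172.6]
force: [1.2, 0.3, 0.6]
opening: 0.0722
```

>>> arm_command --commands '[-15,-12,-55,0,100,0,-14,-58,0,100,0,-14,-58,0,100,0,-14,-58,0,100,0,-14,-58,0,100]'

```text
clock: 21.55
tool_pos: [0.59, 0.0964, 0.2174]
orientation: [-87.9, 88.9, 168.0]
force: [1.4, 0.0, 0.5]
opening: 0.0876
```

```bash
python3 st.py t2@.12; python3 - <<'E'
from plant import *
import pickle
pickle.dump(snapshot("top"),open("s2.pkl","wb"))
E
```

```text
21.55 [0.59   0.0964 0.2174] F [1.43 0.03 0.5 ] M [-0.02 -0.19  0.  ] op 0.0876 j [ 28.  14.  -9.  -1. -68.  49.]
xdir [-0.0192  0.0041 -0.9998]
t2@.12 (array([  99.5, -111.5, -178.4]), np.float64(-104.1), np.float64(-0.0))
```

>>> arm_command --commands '[20,-27,-44,0,100,25,-27,-44,0,100,25,-27,-44,0,100,20,-27,-42,0,100,0,0,0,0,100]'

```text
clock: 22.22
tool_pos: [0.5245, 0.3066, 0.1272]
orientation: [-99.1, 89.0, 157.2]
force: [0.0, -0.6, 1.1]
opening: 0.0878
```

```bash
python3 st.py t2@.034;  python3 - <<'E'
import pickle
from h import *
s=pickle.load(open("s2.pkl","rb"));f=s["frame"];g=cv2.cvtColor(f,cv2.COLOR_BGR2GRAY)
n,l,st,c=cv2.connectedComponentsWithStats((g[170:290,150:260]>125).astype('uint8'))
for i in range(n):
    if 300<st[i,4]<900: print(st[i],pix2w(s,[c[i]+[150,170]],.074))
for k in(.578,.584,.59): print(w2pix(s,[[k,-.2048,.154]]))
E
```

```text
22.23 [0.5245 0.3066 0.1272] F [ 0.01 -0.65  1.07] M [-0.02 -0.04  0.05] op 0.0878 j [ 48.  19. -15.  -1. -56.  29.]
xdir [-0.0153  0.0065 -0.9999]
t2@.034 (array([93.1,  2.9,  9.8]), np.float64(-103.8), np.float64(0.3))
[  7  44  26  27 490] [[0.52217934 0.2955521  0.074     ]]
[[399.48699145 190.08983186]]
[[399.37223982 187.25131232]]
[[399.25715062 184.41660225]]
```

T2's blob is at (0.522,0.2955), which agrees. Descend and grip.

>>> arm_command --commands '[35,3,9,0.3,100,35,0,0,0,100,20,0,0,0,100,0,0,0,0,50,0,0,0,0,50]'

```text
clock: 22.85
tool_pos: [0.5261, 0.2977, 0.0371]
orientation: [-111.4, 89.2, 144.6]
force: [-0.2, -0.5, 0.0]
opening: 0.0729
```

>>> arm_command --commands '[0,0,0,0,50,0,0,0,0,50,0,0,0,0,50]'

```text
clock: 23.22
tool_pos: [0.5266, 0.2978, 0.039]
orientation: [-120.3, 89.2, 135.7]
force: [-0.2, 0.4, -3.0]
opening: 0.0622
```

>>> arm_command --commands '[-40,0,0,0,50,-50,0,0,0,50,-20,0,0,0,50,0,0,0,0,50]'

```text
clock: 23.72
tool_pos: [0.527, 0.2963, 0.1514]
orientation: [-112.9, 89.1, 143.0]
force: [0.1, 0.8, -4.3]
opening: 0.0622
```

```bash
python3 st.py 0,.048@.15
```

```text
23.73 [0.527  0.2963 0.1514] F [ 0.11  0.75 -4.26] M [-0.03 -0.08 -0.05] op 0.0622 j [ 47.  18. -14.  -1. -59.  29.]
xdir [-0.0123  0.0092 -0.9999]
0,.048@.15 (array([ -3.4, 177.4, 377.4]), np.float64(-104.1), np.float64(0.0))
```

>>> arm_command --commands '[-1,25,53,0,50,-1,25,53,0,50,-1,25,53,0,50,-1,25,53,0,50,-1,25,53,0,50]'

```text
clock: 24.35
tool_pos: [0.5824, 0.0049, 0.1462]
orientation: [-99.7, 88.8, 156.7]
force: [1.7, 0.1, -3.2]
opening: 0.0619
```

```bash
python3 st.py 0,.048@.14
```

```text
24.35 [0.5824 0.0049 0.1462] F [ 1.7   0.07 -3.18] M [ 0.02 -0.35  0.06] op 0.0619 j [ 19.  16. -16.  -1. -58.  58.]
xdir [-0.0186  0.008  -0.9998]
0,.048@.14 (array([  4.8,  52.1, 108.7]), np.float64(-103.6), np.float64(0.5))
```

>>> arm_command --commands '[0,25,50,0.5,50,0,24,48,0,50,0,0,0,0,50,0,0,0,0,50]'

```text
clock: 24.85
tool_pos: [0.6037, -0.1096, 0.1379]
orientation: [-92.1, 88.4, 163.4]
force: [0.1, 0.3, -3.1]
opening: 0.0625
```

```bash
python3 st.py 0,.048@.12
```

```text
24.85 [ 0.6037 -0.1096  0.1379] F [ 0.07  0.3  -3.13] M [-0.   -0.15  0.04] op 0.0625 j [  7.  20. -12.  -1. -59.  68.]
xdir [-0.0273  0.0081 -0.9996]
0,.048@.12 (array([17.8,  4.8,  2.4]), np.float64(-104.5), np.float64(-0.4))
```

>>> arm_command --commands '[14,4,2,-0.4,50,0,0,0,0,50]'

```text
clock: 25.1
tool_pos: [0.606, -0.1108, 0.1215]
orientation: [-92.1, 88.3, 163.9]
force: [0.5, 0.8, -2.4]
opening: 0.0622
```

>>> arm_command --commands '[3,0,0,0,50]'

```text
clock: 25.22
tool_pos: [0.6062, -0.11, 0.1185]
orientation: [-92.2, 88.3, 163.9]
force: [-0.5, 0.9, 1.2]
opening: 0.0621
```

>>> arm_command --commands '[2,0,0,0,50]'

```text
clock: 25.35
tool_pos: [0.606, -0.1099, 0.1181]
orientation: [-89.9, 88.3, 166.3]
force: [-9.0, -1.6, 17.3]
opening: 0.0624
```

>>> arm_command --commands '[0,0,0,0,82,0,0,0,0,82,0,0,0,0,82,-30,0,0,0,82,-50,0,0,0,82]'

```text
clock: 25.98
tool_pos: [0.607, -0.1093, 0.1972]
orientation: [-87.7, 88.0, 168.6]
force: [0.9, -0.1, -0.3]
opening: 0.0719
```

>>> arm_command --commands '[-20,-20,-55,0,82,0,-20,-55,0,82,0,-20,-55,0,82,0,-20,-55,0,82,0,0,0,0,82]'

```text
clock: 26.6
tool_pos: [0.5849, 0.1298, 0.2254]
orientation: [-96.9, 88.6, 159.2]
force: [1.1, -0.2, -0.1]
opening: 0.0722
```

```bash
python3 st.py; python3 - <<'E'
from plant import *
from h import *
s=snapshot("side");t=snapshot("top")
r=lambda f,k:cv2.resize(f,None,fx=k,fy=k,interpolation=cv2.INTER_CUBIC)
a=np.radians(-14.1);X=np.array([np.cos(a),np.sin(a)]);Y=np.array([-X[1],X[0]]);C=np.array([.5956,-.1595])
for y in(.048,-.048):print("expect lid",(w2pix(t,[[*(C+y*Y),.154]])-[310,140])*3.3)
im=np.zeros((600,800,3),np.uint8)
im[:396,:396]=r(s["frame"][170:290,320:440],3.3);im[:396,400:796]=r(t["frame"][140:260,310:430],3.3)
im[400:600,:267]=cv2.resize(s["frame"],(267,200));im[400:600,280:547]=cv2.resize(t["frame"],(267,200))
cv2.imwrite("pics/end.png",im)
E
```

```text
26.6 [0.5849 0.1298 0.2254] F [ 1.08 -0.22 -0.1 ] M [-0.11 -0.09 -0.04] op 0.0722 j [ 30.  14.  -8.  -1. -69.  46.]
xdir [-0.0235  0.0089 -0.9997]
expect lid [[148.33406045 122.70572421]]
expect lid [[296.91443666 156.03486599]]
```

View pics/end.png

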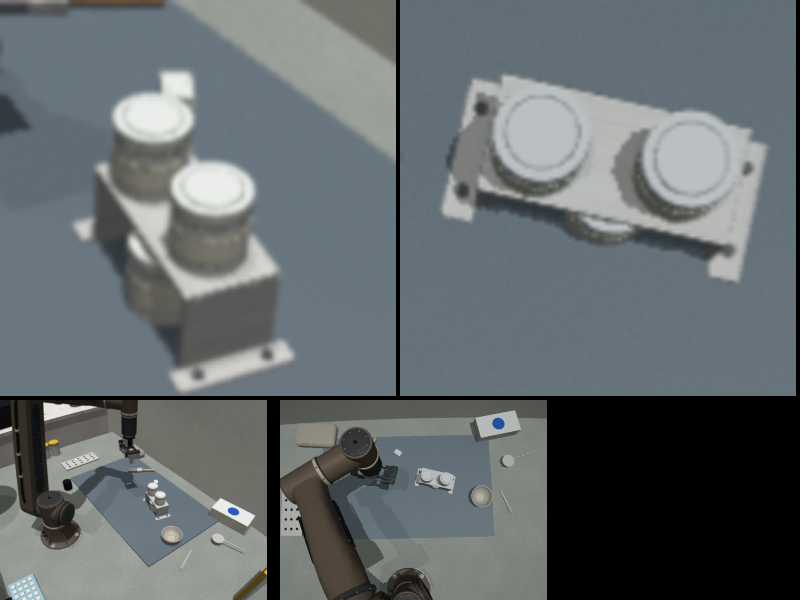

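The last picture shows both light tubs upright on the deck, with lids at (141,132) and (291,158) in the panel against the expected (148,123) and (297,156). That is within about 6 mm. The heavy tub sticks out below them and the bystanders are unmoved, so I'm handing in.

```bash
python3 -c "
from plant import *
print(close_job())"
```

```text
the job is handed in; nothing more can be done
None
```

The heaviest tub is under the deck against the stop bar, and the two lighter tubs stand upright on top. I handed the job in at about 27 s of the 72 s allowed.

- **Hefting:** The tub nearest the robot pulled about 6.6 N, against about 3 N for each of the other two, so it is the heaviest.
- **Pushing in:** I stood the heavy tub on the board before the rack's open front and pushed it in with the half-closed fingers while the deck was empty. The push force then rose from about 9 N to about 27 N sideways. Its lid edge appeared within about 1 mm of where a tub against the stop should be.
- **Deck:** In the last picture both light tubs are upright on the deck. One sits about 6 mm off the spot I aimed for but still wholly on the deck. The dish, cassettes and brush look unmoved, and the arm is clear of everything.
- **What did not go cleanly:**
  - Setting tubs down on the board was firmer than intended: the wrist force reached about 50 N, within its 120 N limit. Only the fingers and the held tub were in contact.
  - The tool drifted up to about 1.7° off vertical under load, so the tubs on the deck settled by about 1–2 mm when released.

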